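Dry-lay a laminating glue-up between bench dogs

ROBOT

A 6-joint arm with a two-finger parallel gripper is mounted at the origin on a cart in front of the work surface, level with it; the furniture and walls round the work are solid. World frame = base frame: x ahead of the robot, y to its left, z up, the work surface at z = 0. Lengths are in m, angles in rad, forces in N, time in s.
With the tool pointing down it reaches from about 0.275 to 0.825 m from the base axis. Payload 4.9 kg.
Tool frame: the origin (TCP) lies at the very end of the fingers, on their centre line; the grasp point (between the pads) lies behind it (bot.grip_point_offset is the z of the grasp point in the tool frame, in m); z points along the fingers, y is the line along which they close (so a half turn about z gives the same grasp; the last joint's range is limited). The gripper opens to 85 mm and grips with 20 to 120 N. Pads are 22 mm wide; open, the fingers measure 114 mm over their backs; the gripper's body (76 mm by 85 mm) begins 54 mm behind the grasp point. The pads swing forward as they close: fully open they stand 13 mm farther back than shut.
Start: joints at [-1.287, 0.326, -0.193, 1.052, 0, 1.437], TCP at [0.223, -0.503, 0.231] pointing down, gripper open.
Joint ranges: [-2.65, 2.65], [-0.97, 1.79], [-1.3, 1.35], [-1.93, 2.1], [-1.47, 1.37], [-3.14, 3.14]. Speed limits (rad/s): [2.57, 2.57, 3.14, 3.14, 3.14, 3.14].

INTERFACE

Orientations are given as a rotation vector (axis times angle).
In Python, from station import bot, capture gives the robot as it stands. The module is installed in compiled form; this text tells all that it offers. Calls block until the motion is done:
- bot.reach(position, orientation): joint-space move of the TCP to a pose.
- bot.line_to(position, max_speed=0.15, attitude=None): straight line of the TCP; attitude=None keeps the orientation; max_speed is the mean speed in m/s.
- bot.movej(angles): joint-space move.
- bot.move_gripper(opening, grip_force=None): opening from 0.0 (shut) to 1.0 (fully open); grip_force is the grip in N (None keeps the last); returns when the fingers have stopped.
- bot.pause(seconds).
- bot.ik(position, orientation): joint angles nearest the present ones, or None.
- capture(name): name is "scene" or "top"; returns a dict with "img" (400x640x3 uint8, blue, green, red), "camera_matrix" (3x3 intrinsics, pixels), "position" and "orientation" of the camera in the world. Camera axes: x right, y down, z forward; pixel columns grow to the right and rows downward; lengths in m; the calibration is good to about 2 mm. A picture is of the moment at which its call begins. There is no depth.
A pose or a line that the arm cannot do raises bot.IKError and nothing moves.
- bot.close_job(): hands the job in; it is judged then, once.
Readings, each from a call of its own:
- bot.read_t(): time.
- bot.read_joints(): joint angles.
- bot.read_dq(): joint speeds.
- bot.read_effort(): joint torques, N m.
- bot.read_tcp_pos(): TCP position.
- bot.read_eef_rot(): TCP orientation.
- bot.read_wrist_force(): force on the tool from outside, world axes, zero at the start.
- bot.read_torque(): the same for the moment, N m.
- bot.read_opening(): opening from 0.0 (shut) to 1.0 (fully open).
- bot.read_grasp_force(): force on a finger pad.
Only numpy, scipy, OpenCV 4.12 (cv2) and the standard library are available. Lean on these libraries where they do the work, as an engineer would, in place of code of your own. Each camera call takes 0.05 s, during which the arm holds its last target. There are 200 camera calls.

TASK

Dry-lay the small glue-up on the pale pine board, leaving that board where it lies. First stand the two round bench dogs upright on the bench as end stops, one close to each short end of the board (within about a centimetre, on the board's long centre line): the tall dog at the end nearer the glue brush, the short dog at the other end. Then lay the dark wood block flat on the middle of the board, lengthways along it, and last set the red sanding block, sole down, on the middle of the dark block, lengthways too, as the weight; do not disturb the glue brush, the pale offcut or the yellow rule.

Things in the scene. Friction and masses are not known exactly. Their poses are not given: they have to be found in the camera images.
- board: thin pale pine board, the base of the glue-up, 52 (its x) x 138 (its y) x 13 mm high, lying loose and flat on the bench; origin at the centre of its underside; its y axis runs along its length and points roughly to the robot's left (within about 20 degrees)
- tall_dog: tall round brown hardwood bench dog: upright cylinder 40 mm diameter, 56 mm high; origin at the centre of its underside, z along its axis; starts behind the board, its centre 65 to 90 mm in front of the wall of a tool tray 0.13 m high: grasp it there with the fingers closing left-right, so that the gripper's body clears the wall
- short_dog: short round brown hardwood bench dog: upright cylinder 42 mm diameter, 22 mm high; origin at the centre of its underside, z along its axis; starts behind the board, its centre 65 to 90 mm in front of the wall of a tool tray 0.13 m high: grasp it there with the fingers closing left-right, so that the gripper's body clears the wall
- block: darker brown rectangular wood block, 50 (x) x 110 (y) x 30 mm high, lying flat; origin at the centre of its underside, y along its length; grasp across the 50 mm width
- sander: red sanding block with rounded top and cork sole, 46 (x) x 103 (y) x 42 mm high, sole down; origin at the centre of its sole, y along its length; grasp across the 46 mm width
- brush: flat glue brush with black bristles and a wooden handle, 160 (x) x 44 (y) x 14 mm high, lying on the bench behind the work, beyond the left or the right end of the board; it marks that end, leave it alone; origin at the middle of its length, on the underside, bristles towards +x
- pale_offcut: small pale wood offcut, 45 (x) x 75 (y) x 18 mm high; bystander, leave it alone; origin at the centre of its underside
- rule: yellow folded rule, 16 (x) x 203 (y) x 13 mm high, lying on the bench to the left; bystander, leave it alone; origin at the centre of its underside

How it is judged:
On the way, in this order (a step that is already met when the one before it is completed fails the run):
1. both dogs stand released at the proper ends of the board (((y of brush in the frame of board above 0 m and y of tall_dog in the frame of board between 0.08 and 0.107 m and y of short_dog in the frame of board between -0.107 and -0.08 m) or (y of brush in the frame of board below 0 m and y of short_dog in the frame of board between 0.08 and 0.107 m and y of tall_dog in the frame of board between -0.107 and -0.08 m)) and x of tall_dog in the frame of board between -0.013 and 0.013 m and height (world z) of each of tall_dog, short_dog below 0.005 m and angle between each of tall_dog, short_dog's own z axis and vertical below 0.1 rad and contact force between the fingers and tall_dog below 0.3 N and x of short_dog in the frame of board between -0.013 and 0.013 m and contact force between the fingers and short_dog below 0.3 N), for 0.2 s.
2. the dark block lies released on the middle of the board (all of step 1 and x of block in the frame of board between -0.012 and 0.012 m and y of block in the frame of board between -0.015 and 0.015 m and z of block in the frame of board between 0.008 and 0.018 m and angle between the y axis of block and the y axis of board, either way round below 0.14 rad and angle between block's own z axis and vertical below 0.1 rad and contact force between the fingers and block below 0.3 N), for 0.2 s.
3. the sanding block lies released on the middle of the dark block (all of step 2 and x of sander in the frame of block between -0.012 and 0.012 m and y of sander in the frame of block between -0.015 and 0.015 m and z of sander in the frame of block between 0.025 and 0.035 m and angle between the y axis of sander and the y axis of block, either way round below 0.14 rad and angle between sander's own z axis and vertical below 0.1 rad and contact force between the fingers and sander below 0.3 N), for 0.2 s.
At the end, for the whole second after the job is handed in: Tall dog upright at the board end nearer the glue brush, short dog at the other: gap to the end under 15 mm, within 13 mm of the centre line. Dark block flat on the board, sanding block flat on it: each centred within 12 mm across, 15 mm along, 8 degrees. All released, at rest (all of step 3 and linear speed of each of tall_dog, short_dog, block, sander, board below 0.01 m/s); the robot touches nothing.
It fails at once if the board is shoved more than 20 mm (distance of board from where it was at the start of the episode above 0.02 m).
It fails at once if the glue brush is moved more than 20 mm (distance of brush from where it was at the start of the episode above 0.02 m).
It fails at once if the pale offcut is moved more than 20 mm (distance of pale_offcut from where it was at the start of the episode above 0.02 m).
It fails at once if the yellow rule is moved more than 20 mm (distance of rule from where it was at the start of the episode above 0.02 m).
It also fails if it takes over 106 s, if anything falls off the work surface, if the arm or the gripper's body presses on something with over 40 N, if the wrist force passes 120 N, or if a joint passes its speed limit or range.

## Working session

There is one attempt and no reset: what is moved stays moved. The work goes in short steps, each a Python script; the robot and the scene stay as the last script left them, time stands still between calls to the robot, and variables do not carry over. Pictures are saved under pics/ and viewed, at most 14 in all, crops included, and the job is handed in when it is done.

```bash
mkdir -p pics
python3 - <<'E'
from station import bot, capture
import cv2
for n in("scene","top"):
    c=capture(n); cv2.imwrite(f"pics/{n}0.png",c["img"]); print(n,c["camera_matrix"],c["position"],c["orientation"])
print(bot.grip_point_offset,bot.read_eef_rot(),bot.read_t())
E
```

```text
scene [[470.40471683   0.         322.06280352]
 [  0.         470.40471683 197.53149184]
 [  0.           0.           1.        ]] [-0.32364781  0.88154848  0.62416761] [-1.06330948  2.13864565 -1.2604353 ]
top [[400.73361715   0.         313.03282201]
 [  0.         400.73361715 195.08880992]
 [  0.           0.           1.        ]] [0.41019749 0.24432016 0.88775505] [-2.13620897  2.1738002  -0.12374426]
-0.0187 [-3.07180172e+00 -6.51085891e-01  2.14635556e-04] 0.1
```

View pics/top0.png

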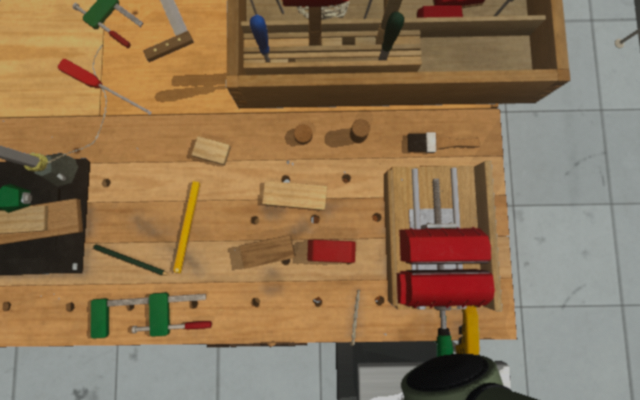

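View pics/scene0.png

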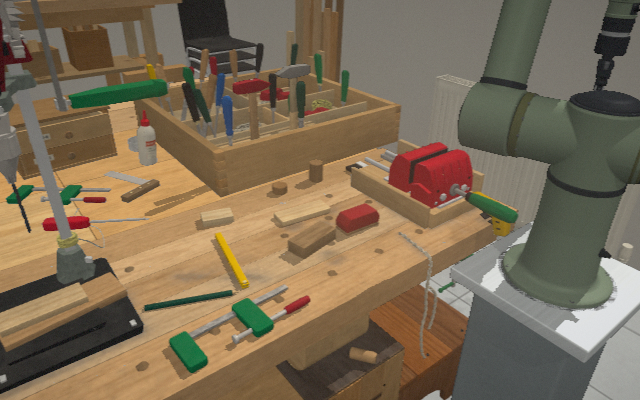

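Top view: brush (435,142) is right of the board (294,195). The tall dog is at (360,130), the short dog at (303,133), the block at (262,251) and the sander at (330,251). I'll zoom in for the edges.

Run:
```python
import cv2
i=cv2.imread("pics/top0.png")[110:280,180:380]
cv2.imwrite("pics/crop1.png",cv2.resize(i,(800,680)[:2],interpolation=cv2.INTER_CUBIC)[:600])
i=cv2.imread("pics/scene0.png")[150:270,190:390]
cv2.imwrite("pics/crop2.png",cv2.resize(i,(800,480),interpolation=cv2.INTER_CUBIC))
```

```text
(no output)
```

View pics/crop1.png

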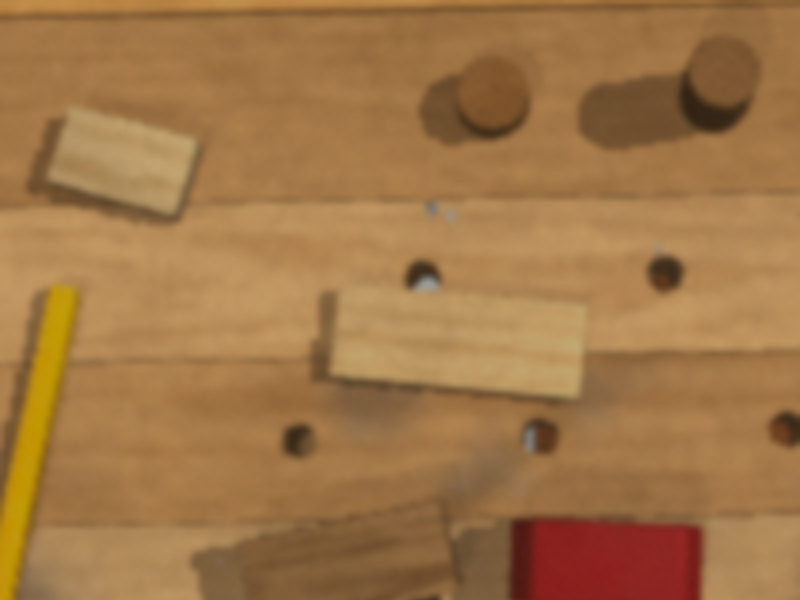

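View pics/crop2.png

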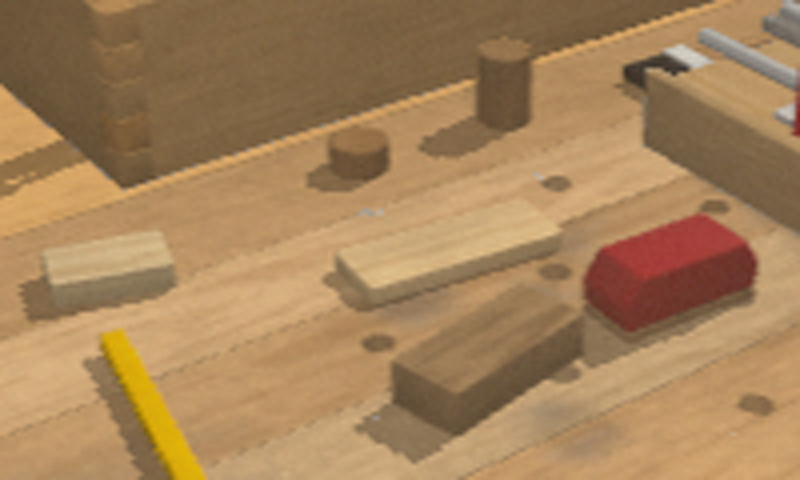

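Crop1 shows the board corners at about (335,287), (587,303), (580,398) and (330,377), at 4x with offset (180,110). The dog tops are at (495,92) and (722,72). Crop2 shows clear gaps between all items. Next is a crop of the block and sander.

Run:
```python
import cv2
i=cv2.imread("pics/top0.png")[215:285,220:370]
cv2.imwrite("pics/crop3.png",cv2.resize(i,(750,350),interpolation=cv2.INTER_CUBIC))
```

```text
(no output)
```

View pics/crop3.png

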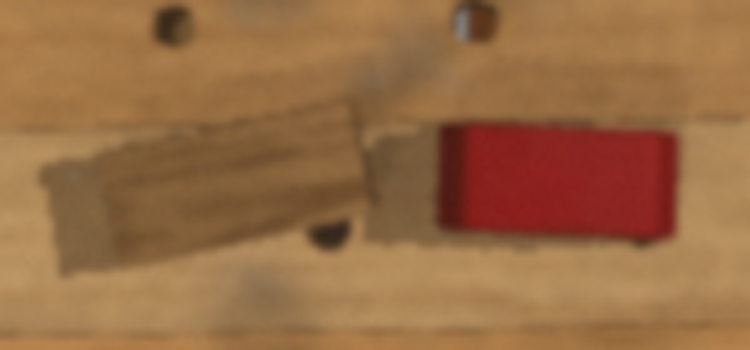

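Crop3 (5x, offset (220,215)): the block's top corners are at about (97,157), (350,102), (370,200) and (114,268), and the red sander spans (440..678, 122..238). I'll turn these into world points and check them against the given sizes.

```bash
cat > h.py <<'E'
import numpy as np, cv2
from station import bot, capture
from scipy.spatial.transform import Rotation as R
def ray(c,uv,z):
    uv=np.atleast_2d(np.array(uv,float)); K=c["camera_matrix"]
    d=np.c_[(uv-K[:2,2])/[K[0,0],K[1,1]],np.ones(len(uv))]@R.from_rotvec(c["orientation"]).as_matrix().T
    p=np.array(c["position"]); return p+d*((z-p[2])/d[:,2])[:,None]
def crop(uv,s,o): return (np.array(uv,float)+.5)/s-.5+np.array(o)
def mask(img,lo,hi):
    m=cv2.inRange(cv2.cvtColor(img,cv2.COLOR_BGR2HSV),lo,hi); return m
def rect(P):
    """corners in cyclic order -> centre, side lengths, yaw of long axis (y axis)"""
    P=P[:,:2]; e=np.roll(P,-1,0)-P; L=np.linalg.norm(e,axis=1)
    d=(e[0]-e[2]) if L[0]>L[1] else (e[1]-e[3]); d=d if d[1]>0 else -d
    return P.mean(0).round(4),(L*1e3).round(1),np.degrees(np.arctan2(-d[0],d[1])).round(2)
E
python3 - <<'E'
from h import *
t=capture("top");s=capture("scene")
o1=(180,110);o3=(220,215);o2=(190,150)
print("board top",rect(ray(t,crop([(335,287),(587,303),(580,398),(330,377)],4,o1),.013)))
print("board scn",rect(ray(s,crop([(337,259),(518,204),(562,241),(373,290)],4,o2),.013)))
print("block top",rect(ray(t,crop([(97,157),(350,102),(370,200),(114,268)],5,o3),.03)))
print("block scn",rect(ray(s,crop([(394,369),(523,287),(585,319),(460,405)],4,o2),.03)))
print("offcut",rect(ray(t,crop([(68,107),(200,140),(178,216),(47,182)],4,o1),.018)))
print("short top",ray(t,crop([(493,91)],4,o1),.022), "scn",ray(s,crop([(359,143)],4,o2),.022))
print("tall top",ray(t,crop([(723,72)],4,o1),.056), "scn",ray(s,crop([(503,51)],4,o2),.056))
for r in((455,528),):print("short dia",ray(t,crop([(r[0],91),(r[1],91)],4,o1),.022)[:,1])
print("tall dia",ray(t,crop([(686,72),(759,72)],4,o1),.056)[:,1])
for n,c,roi in(("top",t,(220,280,280,370)),("scn",s,(190,240,330,390))):
    m=mask(c["img"],(0,150,60),(12,255,255))|mask(c["img"],(168,150,60),(180,255,255)); q=np.zeros_like(m); q[roi[0]:roi[1],roi[2]:roi[3]]=m[roi[0]:roi[1],roi[2]:roi[3]]
    k=max(cv2.findContours(q,0,2)[0],key=cv2.contourArea)
    b=cv2.boxPoints(cv2.minAreaRect(k)); print(n,b.round(1).tolist(),[rect(ray(c,b,z)) for z in(.01,.03,.042)])
print("sander scn eye top face", rect(ray(s,crop([(607,243),(705,214),(751,243),(651,280)],4,o2),.042)))
print("brush",ray(t,[(408,142),(436,142)],.01),"vise",ray(t,[(388,168),(388,305)],.06),"tray",ray(t,[(303,102),(360,100)],0))
E
```

```text
board top (array([0.5186, 0.2914]), array([139.5,  52.7, 137.7,  50. ]), np.float64(-5.27))
board scn (array([0.5082, 0.2972]), array([133.1,  54.6, 130.2,  43.5]), np.float64(-7.48))
block top (array([0.3978, 0.3511]), array([110. ,  42.3, 111.7,  47.2]), np.float64(12.52))
block scn (array([0.3854, 0.3546]), array([111.5,  49.3, 109.9,  50. ]), np.float64(13.21))
offcut (array([0.6221, 0.476 ]), array([76.7, 44.4, 75.8, 43.9]), np.float64(-15.52))
short top [[0.65698015 0.26987053 0.022     ]] scn [[0.64572716 0.27516048 0.022     ]]
tall top [[0.65532772 0.14606464 0.056     ]] scn [[0.64824467 0.15050561 0.056     ]]
short dia [0.29096302 0.25045078]
tall dia [0.16577635 0.12689312]
top [[306.20001220703125, 260.6000061035156], [307.5, 237.6999969482422], [355.8999938964844, 240.39999389648438], [354.6000061035156, 263.3999938964844]] [(array([0.3961, 0.2128]), array([ 49.5, 105.4,  49.4, 104.6]), np.float64(-4.21)), (array([0.3964, 0.2135]), array([ 48.3, 103. ,  48.3, 102.3]), np.float64(-4.21)), (array([0.3966, 0.2139]), array([ 47.7, 101.5,  47.6, 100.8]), np.float64(-4.21))]
scn [[333.29998779296875, 214.5], [371.8999938964844, 199.6999969482422], [379.6000061035156, 219.60000610351562], [341.0, 234.5]] [(array([0.4116, 0.1983]), array([129.6, 100.1, 118.5,  90.9]), np.float64(-1.81)), (array([0.3877, 0.2205]), array([125.4,  96.9, 114.6,  87.9]), np.float64(-1.81)), (array([0.3733, 0.2339]), array([122.8,  94.9, 112.3,  86.2]), np.float64(-1.81))]
sander scn eye top face (array([0.3896, 0.2115]), array([71.9, 42.7, 76.4, 48.2]), np.float64(-5.03))
brush [[ 0.63372768  0.03517099  0.01      ]
 [ 0.63253442 -0.02734094  0.01      ]] vise [[0.56604428 0.09144698 0.06      ]
 [0.28639859 0.10253894 0.06      ]] tray [[0.73493182 0.2692393  0.        ]
 [0.73708029 0.138268   0.        ]]
```

Sizes agree, but the top and scene views differ systematically by about 11 mm. I'll hover the gripper at a known pose and see which camera is off.

```bash
cat >> h.py <<'E'
def down(yaw_deg):  # tool down; closing line at world angle 90+yaw (yaw 0: closes along y)
    best=None
    return (R.from_euler('z',yaw_deg,degrees=True)*R.from_euler('x',180,degrees=True)).as_rotvec()
def go(p,yaw):
    c=[]
    for y in(yaw,yaw+180):
        q=bot.ik(list(p),down(y))
        if q is not None:c.append((abs(np.array(q)-bot.read_joints()).max(),y))
    y=min(c)[1]; bot.reach(list(p),down(y)); return y
def proj(c,P):
    return (cv2.projectPoints(np.array(P,float).reshape(-1,3),cv2.Rodrigues(R.from_rotvec(c["orientation"]).inv().as_matrix())[0],
      -R.from_rotvec(c["orientation"]).inv().as_matrix()@np.array(c["position"]),c["camera_matrix"],None)[0]).reshape(-1,2)
E
python3 - <<'E'
from h import *
bot.move_gripper(0.0)
print(go((.45,.15,.25),0)); bot.line_to([.52,.25,.10]); print(bot.read_tcp_pos(),bot.read_t())
out=[]
for n in("top","scene"):
    c=capture(n); uv=proj(c,[bot.read_tcp_pos()])[0]; print(n,uv)
    u,v=uv.astype(int); i=c["img"][v-35:v+35,u-35:u+35]; i=cv2.resize(i,(400,400),interpolation=cv2.INTER_CUBIC)
    x=((uv-[u-35,v-35]+.5)*400/70-.5).astype(int); cv2.drawMarker(i,tuple(map(int,x)),(255,0,255),0,14,1); out.append(i)
cv2.imwrite("pics/tip.png",np.hstack(out))
E
```

```text
180
[0.52027053 0.24981639 0.10071525] 4.8583
top [312.6167061  188.27013916]
scene [314.32084376 173.56423648]
```

View pics/tip.png

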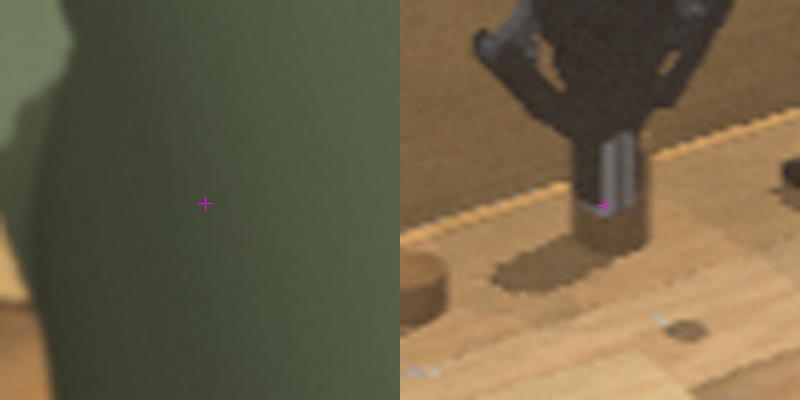

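In the scene view the projected TCP falls on the centre of the fingertips, to within a pixel, so that camera is right. I'll check the top camera with the gripper off to one side.

Run:
```python
from h import *
bot.line_to([.52,.25,.25],max_speed=.3); print(go((.52,-.12,.30),0)); print(bot.read_tcp_pos(),bot.read_t())
out=[]
for n in("top","scene"):
    c=capture(n); uv=proj(c,[bot.read_tcp_pos()])[0]; print(n,uv)
    u,v=uv.astype(int); i=c["img"][v-35:v+35,u-35:u+35]; i=cv2.resize(i,(400,400),interpolation=cv2.INTER_CUBIC)
    x=((uv-[u-35,v-35]+.5)*400/70-.5).astype(int); cv2.drawMarker(i,tuple(map(int,x)),(255,0,255),0,14,1); out.append(i)
cv2.imwrite("pics/tip2.png",np.hstack(out))
```

```text
180
[ 0.52002706 -0.11908234  0.29953191] 7.0
top [559.6780431  165.41547779]
scene [423.66117303  72.10632515]
```

View pics/tip2.png

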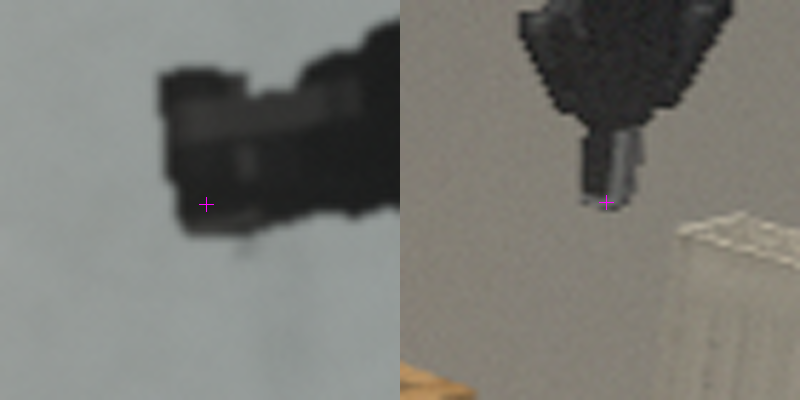

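The top view shows the fingertips a few pixels above the projected TCP, so it overestimates x, which agrees with the offset found. I'll correct top measurements by (-10, +5) mm and start with the tall dog.

```bash
cat >> h.py <<'E'
CORR=np.array([-.0103,.0048])
BC=np.array([.5186,.2914])+CORR; BY=-5.3
def onboard(x,y): 
    return BC+R.from_euler('z',BY,degrees=True).as_matrix()[:2,:2]@[x,y]
def grab(xy,z,yaw,opening=.85,force=40,lift=.15):
    bot.move_gripper(opening); go((*xy,lift),yaw); bot.line_to([*xy,z],max_speed=.12)
    bot.move_gripper(0.0,grip_force=force); print("grip",bot.read_opening(),bot.read_grasp_force())
    bot.line_to([*xy,lift],max_speed=.15); print("held",bot.read_opening(),bot.read_grasp_force(),bot.read_wrist_force().round(1))
def put(xy,z,yaw,hi=.15,opening=.85):
    go((*xy,hi),yaw); bot.line_to([*xy,z+.02],max_speed=.15); bot.line_to([*xy,z],max_speed=.03)
    print("down",bot.read_wrist_force().round(1)); bot.move_gripper(opening); bot.line_to([*xy,hi],max_speed=.15)
    print("t",bot.read_t())
def shot(name,f,roi,w=800):
    c=capture(name); x0,y0,x1,y1=roi; i=c["img"][y0:y1,x0:x1]; s=w/(x1-x0)
    cv2.imwrite("pics/"+f,cv2.resize(i,None,fx=s,fy=s,interpolation=cv2.INTER_CUBIC)); return c
E
python3 - <<'E'
from h import *
grab((.646,.151),.02,0)
put(onboard(0,-.0935),.0205,BY+90)
shot("scene","t1.png",(190,130,390,280))
print(bot.read_t())
E
```

```text
grip 0.4551271999828568 40.24189889431
held 0.4607076953935227 40.207759737968445 [-0.2  0.  -0.7]
down [ -7.6 -12.1  42.3]
t 16.0667
16.1167
```

View pics/t1.png

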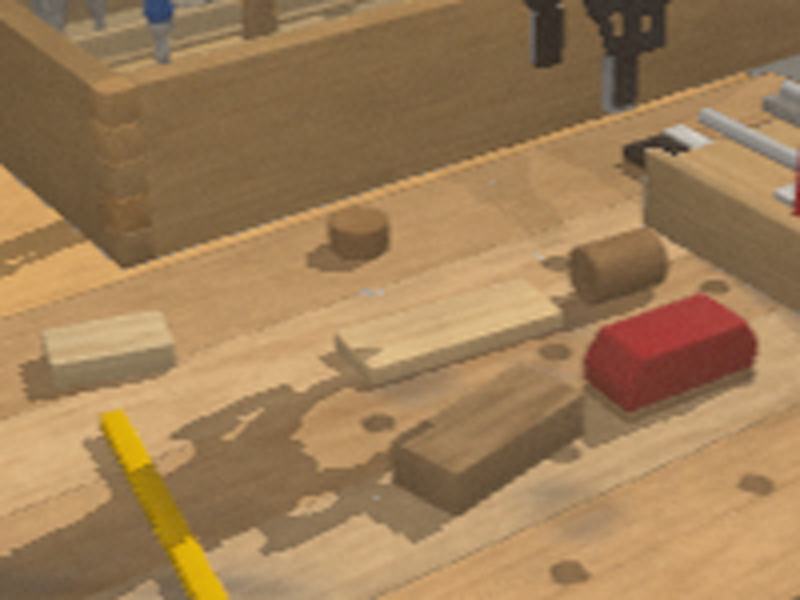

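The tall dog caught the board's end on the way down and tipped over. It now lies to the right of the board, bottom face towards the board. I'll park the arm and look closely in both views, taking the clearances more carefully.

Run:
```python
from h import *
print(R.from_rotvec(bot.read_eef_rot()).as_matrix().round(2).tolist(), bot.read_joints().round(2))
go((.50,-.12,.30),0); print(bot.read_t())
t=capture("top");s=capture("scene")
a=cv2.resize(t["img"][110:230,240:380],(700,600),interpolation=cv2.INTER_CUBIC)[:300+50]
b=cv2.resize(t["img"][160:220,250:390],(800,343),interpolation=cv2.INTER_CUBIC)
c=cv2.resize(s["img"][180:225,270:410],(800,257),interpolation=cv2.INTER_CUBIC)
cv2.imwrite("pics/t2.png",np.vstack([b,c])); cv2.imwrite("pics/topB.png",t["img"])
```

```text
[[-0.09, -1.0, -0.0], [-1.0, 0.09, -0.0], [0.0, 0.0, -1.0]] [ 0.25  0.38 -0.34  0.85  0.   -1.23]
17.45
```

View pics/t2.png

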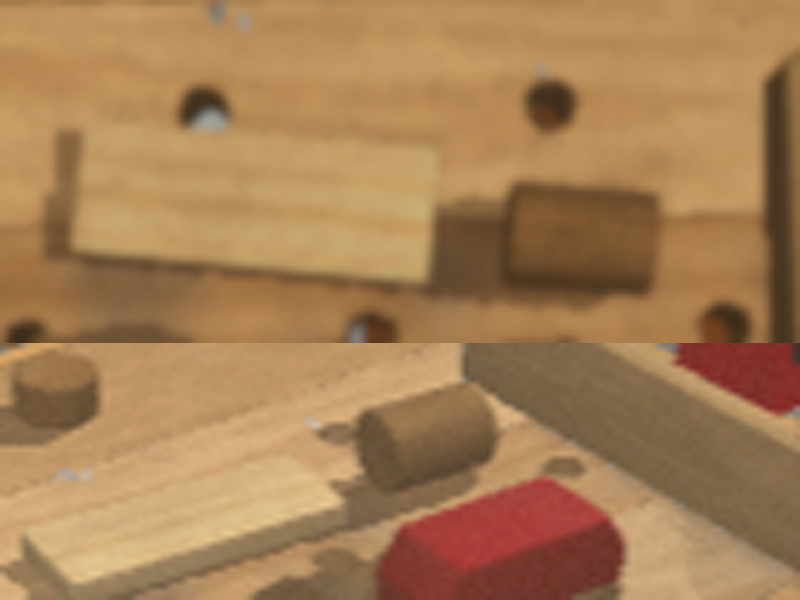

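The rotation direction and the landing show the dog sat about 1 cm further in +x than I assumed, so the top camera is right (a pixel there is only about 2 mm). I'll drop the correction. The dog lies axis-along-board at crop (580,238), bottom to the left. I'll check the IK for righting it: grasp tilted one way, set down tilted the other.

```bash
sed -i 's/^CORR=.*/CORR=np.array([-.001,.001])/' h.py
cat >> h.py <<'E'
def tilted(g,yaw,phi,back=.0237,flip=0):
    c=np.array([np.cos(np.radians(yaw)),np.sin(np.radians(yaw)),0])  # closing axis
    r=R.from_rotvec(c*np.radians(phi))*R.from_rotvec(down(yaw+90+flip))
    return np.array(g)+r.as_matrix()[:,2]*back, r.as_rotvec()
E
python3 - <<'E'
from h import *
t=capture("top")
o=(250,160);S=800/140
print("board",rect(ray(t,crop([(82,128),(438,150),(432,283),(72,253)],S,o),.013)))
r=ray(t,crop([(658,195),(650,292)],S,o),.02); e=ray(t,crop([(654,243)],S,o),.04)[0]; l=ray(t,crop([(506,234)],S,o),np.array(.01))[0]
print("right edge",r,e,"left",l)
dx,dy=ray(t,crop([(510,185),(658,195)],S,o),.02)[:,:2]; v=dx-dy; print("yaw",np.degrees(np.arctan2(-v[0],v[1])), np.linalg.norm(r[0]-r[1]))
for fl in(0,180):
  for ph in(35,30,20,0,-40,-50,-55,-60,-65):
    out=[]
    for g in((.503,.17,.026),(.503,.17,.12),(.585,.17,.034),(.585,.17,.13)):
        p,ro=tilted(g,-4,ph,flip=fl); q=bot.ik(list(p),ro); out.append(None if q is None else np.round(q,1).tolist())
    print(fl,ph,[o is not None for o in out],out[2])
E
```

```text
board (array([0.518 , 0.2909]), array([137.9,  51.5, 138.7,  48.7]), np.float64(-5.21))
right edge [[0.51759562 0.13694842 0.02      ]
 [0.48055539 0.14119141 0.02      ]] [0.49716733 0.141495   0.04      ] left [0.5047445  0.19470754 0.01      ]
yaw -4.934109834907119 0.037282456922152686
0 35 [True, True, True, True] [-0.1, 0.7, -0.4, 0.5, 0.6, 1.5]
0 30 [True, True, True, True] [-0.1, 0.7, -0.4, 0.5, 0.5, 1.6]
0 20 [True, True, True, True] [0.0, 0.6, -0.4, 0.5, 0.3, 1.6]
0 0 [True, True, True, True] [0.2, 0.7, -0.3, 0.6, 0.0, 1.8]
0 -40 [True, True, True, True] [0.4, 0.9, 0.1, 1.1, -0.6, 2.2]
0 -50 [True, True, True, True] [0.5, 1.1, 0.2, 1.3, -0.7, 2.3]
0 -55 [True, True, True, True] [0.5, 1.1, 0.3, 1.4, -0.8, 2.4]
0 -60 [True, True, True, True] [0.5, 1.2, 0.4, 1.5, -0.8, 2.5]
0 -65 [True, True, True, True] [0.5, 1.3, 0.5, 1.7, -0.9, 2.6]
180 35 [True, True, True, True] [-0.1, 0.7, -0.4, 0.5, 0.6, -1.6]
180 30 [True, True, True, True] [-0.1, 0.7, -0.4, 0.5, 0.5, -1.6]
180 20 [True, True, True, True] [0.0, 0.6, -0.4, 0.5, 0.3, -1.5]
180 0 [True, True, True, True] [0.2, 0.7, -0.3, 0.6, 0.0, -1.3]
180 -40 [True, True, True, True] [0.4, 0.9, 0.1, 1.1, -0.6, -1.0]
180 -50 [True, True, True, True] [0.5, 1.1, 0.2, 1.3, -0.7, -0.8]
180 -55 [True, True, True, True] [0.5, 1.1, 0.3, 1.4, -0.8, -0.7]
180 -60 [True, True, True, True] [0.5, 1.2, 0.4, 1.5, -0.8, -0.7]
180 -65 [True, True, True, True] [0.5, 1.3, 0.5, 1.7, -0.9, -0.6]
```

```bash
cat > right.py <<'E'
from h import *
Y=-4.9; g=np.array([.500,.172,.026])
bot.move_gripper(.85)
fl=180
p,r=tilted(g+[0,0,.11],Y,15,flip=fl); bot.reach(list(p),r)
p,r=tilted(g,Y,15,flip=fl); bot.line_to(list(p),max_speed=.12); print(bot.read_wrist_force().round(1))
bot.move_gripper(0.,grip_force=50); print(bot.read_opening(),bot.read_grasp_force())
p,r=tilted(g+[0,0,.11],Y,15,flip=fl); bot.line_to(list(p)); print(bot.read_opening(),bot.read_wrist_force().round(1))
d=np.array([.585,.17,.0295])
p,r=tilted(d+[0,0,.1],Y,-62,flip=fl); bot.reach(list(p),r)
p,r=tilted(d+[0,0,.015],Y,-62,flip=fl); bot.line_to(list(p))
p,r=tilted(d,Y,-62,flip=fl); bot.line_to(list(p),max_speed=.03); print(bot.read_wrist_force().round(1))
bot.move_gripper(.7); bot.pause(.3)
p2=p-R.from_rotvec(r).as_matrix()[:,2]*.09; bot.line_to(list(p2))
bot.reach(list(p2+[0,.0,.12]),down(Y-90)) if bot.ik(list(p2+[0,.0,.12]),down(Y-90)) is not None else None
go((.50,-.12,.30),0); print(bot.read_t())
t=capture("top");s=capture("scene"); cv2.imwrite("pics/topC.png",t["img"])
b=cv2.resize(t["img"][110:220,260:400],(700,550),interpolation=cv2.INTER_CUBIC)
cv2.imwrite("pics/t3.png",b)
E
python3 right.py
```

```text
[ 0.2 -0.6  0.1]
0.44964792260916137 49.53765034675598
0.45030827345849195 [ 0.  -0.3 -0.7]
[-0.2 -0.3 -0.4]
27.6083
```

View pics/t3.png

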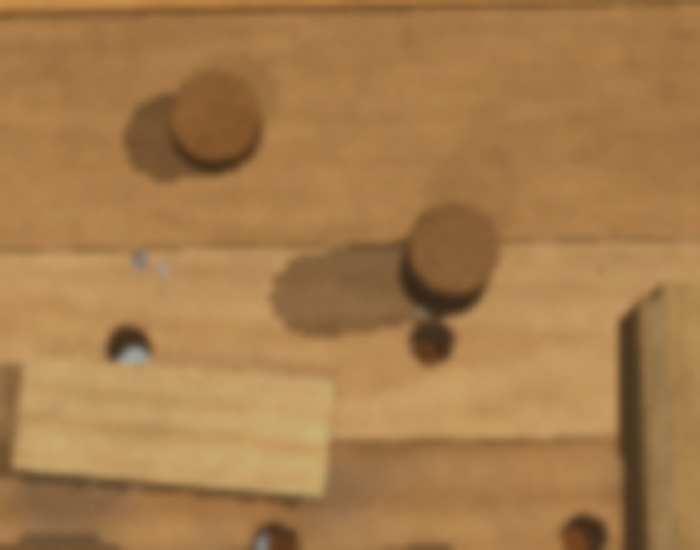

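The tall dog stands upright again, top face centre at (454,249) in the 5x crop with offset (260,110). Its x was set by the grip (about 0.586), which also checks the top camera.

Run:
```python
from h import *
t=capture("top"); o=(260,110)
print("tall",ray(t,crop([(454,249)],5,o),.056),"short",ray(t,crop([(216,118)],5,o),.022))
print("board right corners",ray(t,crop([(333,378),(324,496)],5,o),.013))
```

```text
tall [[0.5867129  0.16927325 0.056     ]] short [[0.65510304 0.27006303 0.022     ]]
board right corners [[0.53890167 0.22035113 0.013     ]
 [0.48676642 0.22538369 0.013     ]]
```

Top camera x is confirmed to about 1 mm. Next I place the tall dog, then the short dog, with more clearance and a force guard.

```bash
sed -i 's/^CORR=.*/CORR=np.array([0,0.])/; s/^BC=.*/BC=np.array([.5186,.2912])/; s/^BY=.*/BY=-5.25/' h.py; grep -q '; BY=' h.py && sed -i 's/; BY=.*//' h.py
sed -i 's/^def onboard/BY=-5.25\ndef onboard/' h.py
cat >> h.py <<'E'
def put(xy,z,yaw,hi=.15,opening=.85,guard=6):
    f0=bot.read_wrist_force()[2]; go((*xy,hi),yaw); bot.line_to([*xy,z+.022],max_speed=.15)
    zz=z+.022
    while zz>z+1e-4:
        zz=max(z,zz-.004); bot.line_to([*xy,zz],max_speed=.05); f=bot.read_wrist_force()[2]-f0
        if f>guard: 
            if zz>z+.003: print("GUARD",zz,f); return False
            break
    print("down",zz,f); bot.move_gripper(opening); bot.line_to([*xy,hi],max_speed=.2); print("t",bot.read_t()); return True
E
python3 - <<'E'
from h import *
grab((.5867,.1693),.018,BY+90,lift=.12)
if put(onboard(0,-.097),.018,BY+90,hi=.12):
    grab((.655,.270),.0,0,lift=.12)
    if put(onboard(0,.098),.0005,BY+90,hi=.12): pass
    go((.50,-.12,.30),0); print(bot.read_t())
t=capture("top"); cv2.imwrite("pics/topD.png",t["img"])
cv2.imwrite("pics/t4.png",cv2.resize(t["img"][150:280,220:380],(736,598),interpolation=cv2.INTER_CUBIC))
E
```

```text
grip 0.4572268704440077 40.37019610404968
held 0.4597805650522733 40.220298171043396 [-0.5 -0.2 -0.7]
down 0.018 8.852216603510215
t 35.2833
grip 0.4729006449031572 40.676724314689636
held 0.47679679719472895 40.42686581611633 [-0.4 -0.3 -0.9]
down 0.0005 4.836051958498746
t 43.9667
45.9167
```

View pics/t4.png

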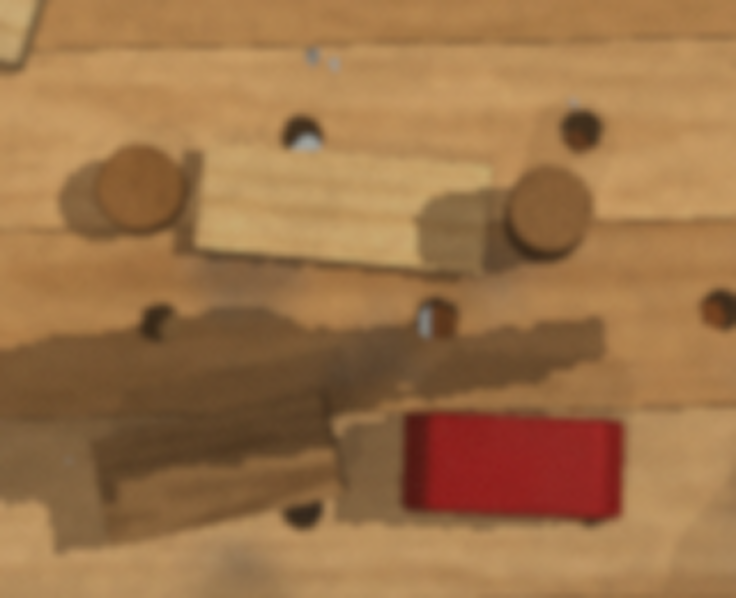

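Both dogs stand at the board ends: short at (140,187), tall at (550,211), at 4.6x with offset (220,150). I'll check them in the board frame and then move the block.

Run:
```python
from h import *
t=capture("top"); o=(220,150)
B=rect(ray(t,crop([(205,147),(490,165),(487,275),(197,248)],4.6,o),.013)); print(B)
M=R.from_euler('z',BY,degrees=True).as_matrix()[:2,:2]
ok=True
for n,uv,z in(("short",(140,187),.022),("tall",(550,211),.056)):
    b=M.T@(ray(t,crop([uv],4.6,o),z)[0,:2]-BC); print(n,b.round(4)); ok&=abs(b[0])<.009 and .086<abs(b[1])<.104
if ok:
    grab((.3975,.3511),.004,12.8+90,opening=1.0,force=50,lift=.14)
    print(put(onboard(0,0),.0175,BY+90,hi=.14,opening=1.0))
    go((.50,-.12,.30),0); print(bot.read_t())
    t=capture("top");s=capture("scene"); cv2.imwrite("pics/topE.png",t["img"])
    cv2.imwrite("pics/t5.png",np.vstack([cv2.resize(t["img"][165:225,235:375],(800,343),interpolation=cv2.INTER_CUBIC),
      cv2.resize(s["img"][180:225,260:400],(800,257),interpolation=cv2.INTER_CUBIC)]))
```

```text
(array([0.5185, 0.2905]), array([137.2,  52.9, 139. ,  48.9]), np.float64(-5.53))
short [0.002  0.0964]
tall [ 0.0006 -0.0967]
grip 0.5803441583217566 52.97607243061066
held 0.5757493293221183 52.17378616333008 [ 0.4  0.1 -1.1]
down 0.0175 1.365924301553936
t 55.0583
True
56.6833
```

View pics/t5.png

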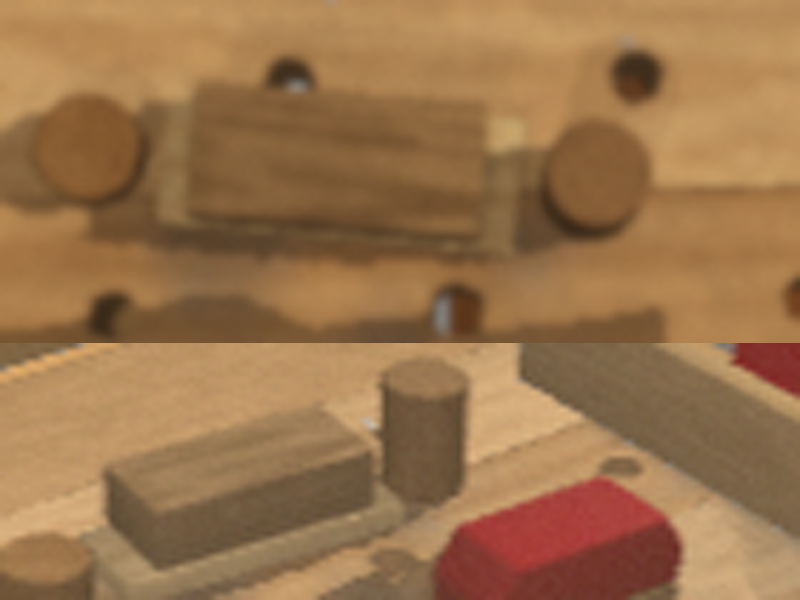

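The block lies flat on the board between the dogs, with top corners at about (192,80), (488,100), (483,238) and (187,213). I'll measure it and then move the sander.

Run:
```python
from h import *
t=capture("top"); o=(235,165)
c,L,yw=rect(ray(t,crop([(192,80),(488,100),(483,238),(187,213)],800/140,o),.043)); 
M=R.from_euler('z',BY,degrees=True).as_matrix()[:2,:2]; b=M.T@(c-BC); print(c,L,yw,b.round(4))
if abs(b[0])<.009 and abs(b[1])<.012:
    tgt=onboard(b[0]*.5,b[1])
    grab((.3964,.2133),.002,-4.2+90,opening=1.0,force=50,lift=.15)
    print(put(tgt,.0455,BY+90,hi=.16,opening=1.0))
    go((.50,-.12,.30),0); print(bot.read_t())
    t=capture("top");s=capture("scene"); cv2.imwrite("pics/topF.png",t["img"])
    cv2.imwrite("pics/t6.png",np.vstack([cv2.resize(t["img"][165:225,235:375],(800,343),interpolation=cv2.INTER_CUBIC),
      cv2.resize(s["img"][180:225,260:400],(800,257),interpolation=cv2.INTER_CUBIC)]))
```

```text
[0.5208 0.2907] [110.9  51.7 110.3  50. ] -5.41 [ 0.0022 -0.0003]
grip 0.5289415792105524 51.313354605808854
held 0.5315143412860193 51.25477463006973 [ 0.9 -0.5 -1.3]
down 0.0455 -0.055378988585404576
t 65.5417
True
67.1417
```

View pics/t6.png

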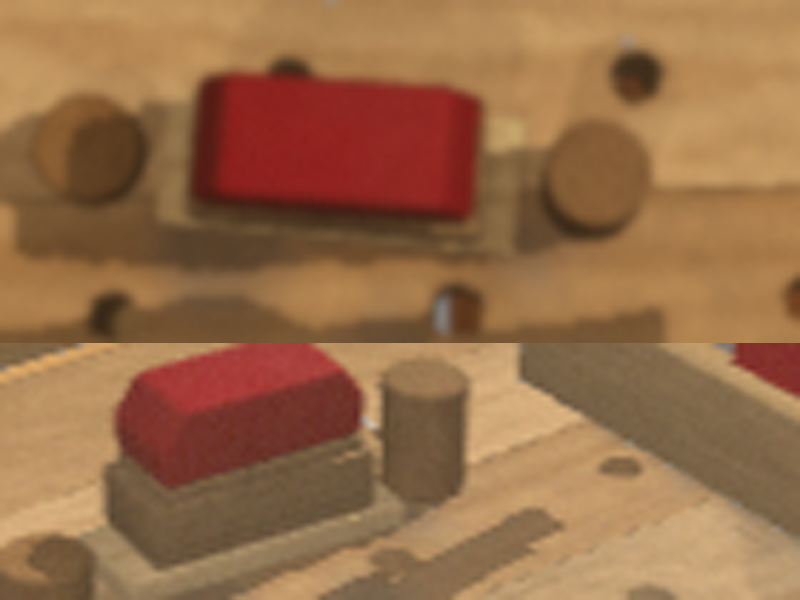

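The sander lies flat, centred and lengthways on the block, and nothing else has moved. One numeric check before handing in.

Run:
```python
from h import *
t=capture("top"); m=mask(t["img"],(0,150,60),(12,255,255))|mask(t["img"],(168,150,60),(180,255,255)); m[:,:255]=0;m[:,340:]=0;m[:165]=0;m[225:]=0
b=cv2.boxPoints(cv2.minAreaRect(max(cv2.findContours(m,0,2)[0],key=cv2.contourArea)))
c,L,yw=rect(ray(t,b,.068)); M=R.from_euler('z',BY,degrees=True).as_matrix()[:2,:2]; d=M.T@(c-[.5208,.2907]); print(d.round(4),L,yw)
if abs(d[0])<.009 and abs(d[1])<.011 and abs(yw-BY)<6: print(bot.close_job(),bot.read_t())
```

```text
[ 0.0014 -0.0009] [ 52.7 104.6  52.6 103.8] -4.88
the job is handed in; nothing more can be done
the job is handed in; nothing more can be done
```

The glue-up is laid and handed in: both dogs stand at the proper ends, with the dark block and sander centred to about 2 mm by the top camera; the tall dog tipped over on my first try and had to be stood up again.

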